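# Lay a pipette canister down in the sterilising tray

### The job

Lay the open, standing pipette canister down on its side in the tray, its mouth towards the tray's open end: tip it that way over its bottom edge and keep it supported all the way, so that it comes down gently and does not drop. Then push it back until its base is flush against the tray's end wall, lying straight between the two closed canisters like them, and let go. Do all this by pushing with the fingers only, without pinching the canister or lifting it off the tray, and leave everything else where it is.

Things in the scene. Friction and masses are not known exactly. Their poses are not given: they have to be found in the camera images.
- tray: Shallow white plastic tray fixed on the bench, 303 mm long (x), 372 mm wide (y). Origin: at bench height, middle of the inner face of its straight upright end wall (the stop, 45 mm high), which is on the robot's left; x points out through that wall, to the left; z up. Floor 3 mm thick, from the end wall (x = 0) to the open, lipless end on the right (x = -300 mm); side walls 30 mm high.
- canister: Open, empty, square pipette canister of sheet steel, loose, 0.28 to 0.56 kg, 75 x 75 mm outside, 170 mm tall, standing on the tray floor between the two closed canisters, a little before the end wall. Origin: centre of the underside of its base; z runs from base to mouth; at the start x points to the end wall within 0.15 rad. It overbalances at about 25 degrees.
- canister_mouth (a point): Centre of the canister's open mouth, in the plane of its rim: 170 mm from the base along the canister's z. Same axes as the canister. The opening is 66 x 66 mm, square with the outside; walls 3 mm, 4.5 mm at the rim; 164 mm deep inside.
- canister_toe (a point): Middle of the base's bottom edge on the side towards the tray's open end (37.5 mm from the base's centre, at -x of the canister): the edge over which it tips. It is to stay down on the tray floor (3 mm above the bench) throughout.
- closed_a: Closed canister lying on its side in the tray on the robot's side of the open one, base at the end wall, lid to the open end: 173 mm long (x), 76 mm wide and high. Origin on the tray floor under its middle, 85 mm from its base. 0.75 kg, loose. Leave alone.
- closed_b: The like closed canister lying on the far side. Leave alone. The gap between the two is about 185 mm wide, with the open canister near its middle.
- lid: The open canister's square slip lid, 83 x 83 x 45 mm, set down hollow side down in the tray, near its open end on the robot's side. Origin at the centre of its underside. Leave alone.
- spatula: Small flat steel weighing spatula, 100 mm long, 5 mm thick, lying lengthwise in the tray near its open end, by the far side wall. Origin under its middle. Leave alone.
- bottle: Clear glass bottle with a cap, 70 mm across, 165 mm tall, standing on the bench behind the end wall. Origin under its base. Leave alone.
- flask: Conical green glass flask, 82 mm across, 118 mm tall, standing on the bench behind the end wall, on the robot's side. Origin under its base. Leave alone.
- jar: White plastic jar, 80 mm across, 125 mm tall, standing on the bench behind the end wall, farther from the robot. Origin under its base. Leave alone.
- dish: Small aluminium weighing dish, 64 mm across, 16 mm high, on the bench beyond the tray's open end. Origin under its base. Leave alone.
There are look-alikes about, which are no part of the job. Leave any blue look-alike of the canister alone.

How it is judged (in metres and radians):
On the way:
1. the canister lies on its side, mouth to the tray's open end, and has come to rest (angle between canister's own z axis and vertical between 1.48 and 1.66 rad and x of canister_mouth in the frame of tray below -0.15 m and angular speed of canister below 0.3 rad/s), for 0.2 s.
At the end, for the whole second after the job is handed in: The canister lies at rest on its side on the tray floor (level within 5 degrees), mouth to the open end, its base within 5 mm of the end wall and square to it within 0.06 rad, both ends within 50 mm of the tray's middle line; all else within 12 mm of its start (angle between canister's own z axis and vertical between 1.48 and 1.66 rad and x of canister_mouth in the frame of tray below -0.15 m and x of canister in the frame of tray between -0.005 and 0.01 m and angle between the z axis of canister and the x axis of tray, either way round below 0.06 rad and y of canister in the frame of tray between -0.05 and 0.05 m and y of canister_mouth in the frame of tray between -0.05 and 0.05 m and height (world z) of canister below 0.05 m and linear speed of canister below 0.02 m/s and angular speed of canister below 0.1 rad/s and distance of each of closed_a, closed_b, lid, spatula, bottle, flask, jar, dish from where it was at the start of the episode below 0.012 m); the robot touches nothing.
It fails at once if the canister drops or is knocked over: it turns faster than 3 rad/s (its mouth end comes down faster than about 0.5 m/s) (angular speed of canister above 3 rad/s).
It fails at once if the canister is lifted or carried, or tipped another way: its bottom edge on the open end's side is more than 20 mm above the tray floor (height (world z) of canister_toe above 0.023 m).
It fails at once if the canister's thin wall is pinched or pressed hard: the fingers bear on it with more than 35 N (contact force between the fingers and canister above 35 N).
It fails at once if another thing is disturbed: moved by more than 12 mm (distance of any of closed_a, closed_b, lid, spatula, bottle, flask, jar, dish from where it was at the start of the episode above 0.012 m).
It also fails if it takes over 64 s, if anything falls off the work surface, if the arm or the gripper's body presses on something with over 40 N, if the wrist force passes 120 N, or if a joint passes its speed limit or range.

### The arm

A 6-joint arm with a two-finger parallel gripper is mounted at the origin on the work surface. World frame = base frame: x ahead of the robot, y to its left, z up, the work surface at z = 0. Lengths are in m, angles in degrees, forces in N, time in s.
With the tool pointing down it reaches from about 0.4 to 0.825 m from the base axis. Payload 7 kg.
Tool frame: the origin (TCP) lies at the very end of the fingers, on their centre line; the grasp point (between the pads) lies 19 mm behind it; x points along the fingers, z is the direction in which the jaws open and shut, and the axes are right-handed (so a half turn about x gives the same grasp; the last joint's range is limited). The gripper opens to 88 mm and grips with 3 to 60 N. Pads are 19 mm wide; open, the fingers measure 130 mm over their backs; the gripper's body (78 mm by 193 mm) begins 47 mm behind the grasp point.
Start: joints at [-46.518, 20.546, 0.682, 0, -70.136, -16.507], TCP at [0.306, -0.602, 0.227] pointing down, gripper open.
Joint ranges: [-176.03, 176.03], [-82.01, 121.73], [-58.28, 71.71], [-173.87, 95.51], [-174.79, -0.11], [-173.66, 173.66]. Speed limits (degrees/s): [136.94, 136.94, 172.46, 180, 180, 180].

### API

Orientations are given as [roll, pitch, yaw] about the fixed x, y, z axes, in that order (R = Rz(yaw) Ry(pitch) Rx(roll)).
In Python, from plant import * gives the robot as it stands.
- The arm moves only by the tool arm_command, never from a script. Its argument "commands" is one flat list of numbers, 5 for each row, row after row: the shift along the tool's x, y, z in mm, then the turn about the tool's x in degrees, then the opening in per cent of the stroke, from 0 (shut) to 100 (fully open). A call has 1 to 5 rows; each row shifts and turns the pose as measured when the row begins, along the tool's axes as they then stand; what a row does not reach is not made up. A row lasts 1/8 s, in which the tool goes at most 62.5 mm and 10.7 degrees, less where a joint would pass 70% of its speed; a pose out of reach is approached as far as the arm can. A call is refused whole if a number of a shift passes 62.5 or a number of a turn 10.7, either way. A call with a gripper value outside its range is refused whole. The fingers move at their own pace and stop on an object; the grip force is fixed at half the most. Time passes only in rows, so rows that do not move let the fingers close. It gives the time, the measured TCP pose, the force and the opening at its end, in the units of the state.
- get_obs(): the state, without advancing time (a new reading comes with each control period).
- snapshot(name): name is "side" or "top" or "wrist"; returns a dict with "frame" (400x640x3 uint8, blue, green, red), "fov_y" (degrees; the focal length in pixels is half the picture's height over the tangent of half this angle, whatever the lens; pixels are square), "cx", "cy" (the principal point, pixels), "world_to_cam" (4x4, takes a point from world to camera coordinates). Camera axes: x right, y up, looking along -z (the intrinsics and any distortion apply to the point x, -y, -z); pixel columns grow to the right and rows downward; lengths in m; the calibration is good to about 2 mm. A picture is of the moment at which its call begins. There is no depth.
- close_job(): hands the job in, once; it reports no verdict.
The state is a dict: "clock": time; "joint_pos": joint angles; "qvel": joint speeds; "tau": joint torques, N m; "tool_pos": TCP position; "orientation": TCP orientation; "force": force on the tool from outside, world axes, zero at the start; "moment": the same for the moment, N m; "opening": finger opening in m.
Only numpy, scipy, OpenCV 4.12 (cv2) and the standard library are available. Lean on these libraries where they do the work, as an engineer would, in place of code of your own. Each camera call takes 0.05 s, during which the arm holds its last target. There are 200 camera calls.

## Working session

There is one attempt and no reset: what is moved stays moved. The work goes in short steps, Python scripts to look and compute and a tool call to move; the robot and the scene stay as the last step left them, time stands still between calls to the robot, and variables do not carry over. Pictures are saved under pics/ and viewed, about 8 in all and at most 12, crops included, and the job is handed in when it is done.

Besides the shell and the picture viewer there is one more tool, called after "Call:" as name(argument=value, ...) on one line, values as JSON. arm_command: Moves the arm, as the interface text tells. Its arguments: {"type":"object","properties":{"commands":{"type":"array"}},"required":["commands"]}

```bash
mkdir -p pics; ls; python3 - <<'E'
from plant import *
import cv2, numpy as np
np.set_printoptions(precision=4,suppress=True)
print(get_obs())
for n in("side","top"):
    s=snapshot(n); cv2.imwrite(f"pics/{n}0.png",s["frame"]); print(n,s["fov_y"],s["cx"],s["cy"],s["world_to_cam"],[k for k in s])
E
```

```text
pics
{'clock': 0.0, 'joint_pos': array([-46.5189,  20.5897,   0.6338,  -0.0199, -70.135 , -16.5062]), 'qvel': array([-0.0244, -0.0482, -0.0793, -0.0504, -0.0234,  0.063 ]), 'tau': array([  0.0005, -58.2723,  29.306 ,   6.9975,   0.0067,  -0.0001]), 'tool_pos': array([ 0.3059, -0.6011,  0.2256]), 'orientation': array([  4.9053,  89.9072, 121.8736]), 'force': array([-0.1705,  0.1305,  0.2136]), 'moment': array([0.0278, 0.0183, 0.0569]), 'opening': 0.08753606654088644}
side 44.2425042933913 315.3462509700538 198.99644628981295 [[ 0.9524  0.3045  0.0162 -0.5632]
 [-0.2434  0.7272  0.6418  0.0614]
 [ 0.1836 -0.6152  0.7667 -1.2538]
 [ 0.      0.      0.      1.    ]] ['frame', 'fov_y', 'cx', 'cy', 'world_to_cam']
top 50.35022822101897 318.8093506712257 198.31383569678755 [[-0.0193 -0.9998  0.005   0.0371]
 [ 0.9927 -0.0186  0.1196 -0.6226]
 [-0.1195  0.0072  0.9928 -1.1121]
 [ 0.      0.      0.      1.    ]] ['frame', 'fov_y', 'cx', 'cy', 'world_to_cam']
```

View pics/top0.png

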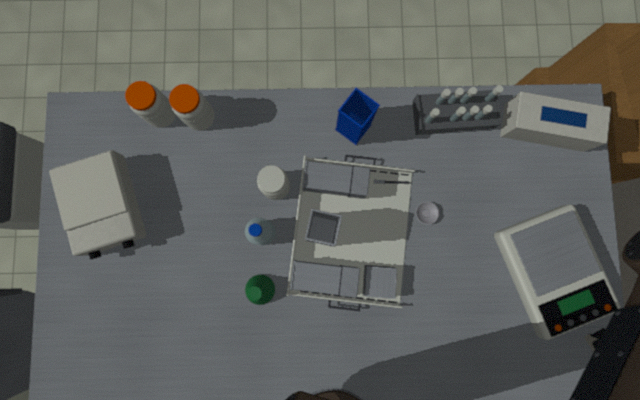

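View pics/side0.png

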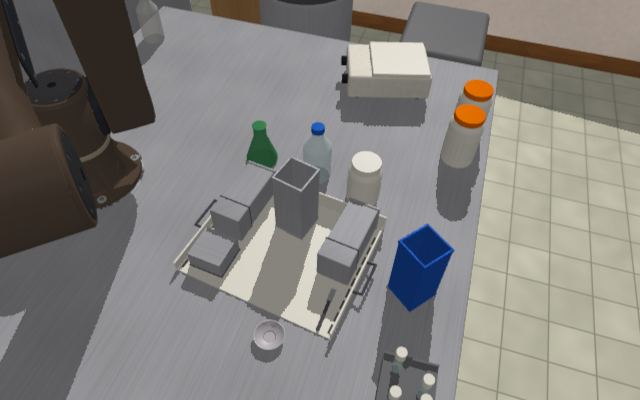

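The top view shows the open steel canister at (322,227), standing in the tray between the closed ones. The blue look-alike is at (357,116) outside the tray. In the side view the steel one is at (297,198) and the blue one at (420,268). The steel one fits the description. Next I'll enlarge crops to confirm and measure.

```bash
python3 - <<'E'
import cv2
t=cv2.imread("pics/top0.png")[145:320,270:445]; s=cv2.imread("pics/side0.png")[145:345,170:400]
cv2.imwrite("pics/tc.png",cv2.resize(t,(595,595),interpolation=cv2.INTER_CUBIC)) # x3.4
cv2.imwrite("pics/sc.png",cv2.resize(s,(690,600),interpolation=cv2.INTER_CUBIC)) # x3
E
```

```text
(no output)
```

View pics/tc.png

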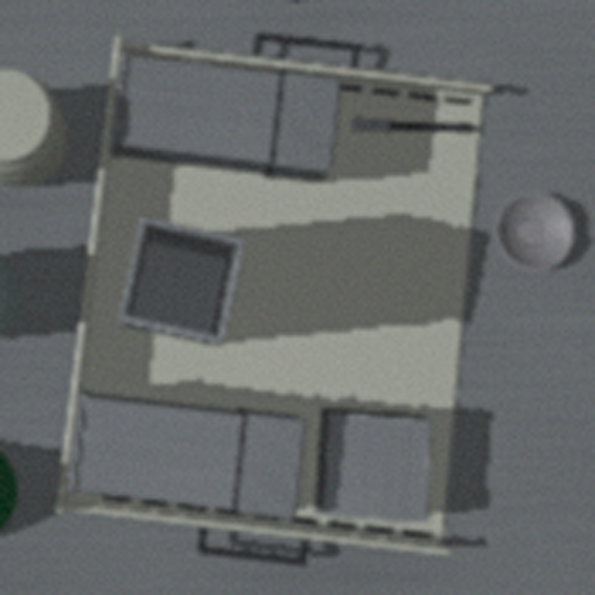

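View pics/sc.png

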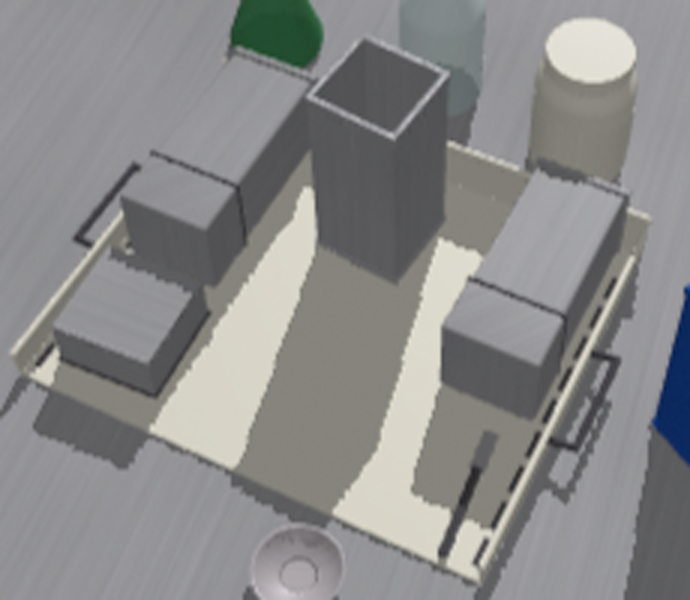

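```bash
cat > h.py <<'E'
from plant import *
import cv2, numpy as np
np.set_printoptions(precision=4,suppress=True)
def ray(s,px):
    f=200/np.tan(np.radians(s["fov_y"]/2)); W=np.array(s["world_to_cam"]); R=W[:3,:3]; c=-R.T@W[:3,3]
    return c, R.T@np.array([(px[0]-s["cx"])/f,-(px[1]-s["cy"])/f,-1])
def atz(s,px,z):
    c,d=ray(s,px); return c+d*(z-c[2])/d[2]
def tri(*sp):
    A=0;b=0
    for s,p in sp:
        c,d=ray(s,p); d=d/np.linalg.norm(d); P=np.eye(3)-np.outer(d,d); A=A+P; b=b+P@c
    return np.linalg.solve(A,b)
def proj(s,p):
    f=200/np.tan(np.radians(s["fov_y"]/2)); q=np.array(s["world_to_cam"])@np.append(p,1)
    return s["cx"]-f*q[0]/q[2], s["cy"]+f*q[1]/q[2]
E
python3 - <<'E'
from h import *
T=snapshot("top");S=snapshot("side")
t=lambda x,y:(x/3.4+270-.35,y/3.4+145-.35); s=lambda x,y:(x/3+170-.33,y/3+145-.33)
print("rim FL,FR,NR,NL")
P=[tri((T,t(*a)),(S,s(*b))) for a,b in [((142,222),(447,72)),((240,238),(394,136)),((222,341),(309,95)),((122,322),(368,39))]]
print(np.array(P),np.mean(P,0))
print("base FR,NR,FL",*[atz(S,s(*p),.003) for p in[(397,282),(319,245),(443,217)]])
print("open edge top",atz(T,t(443,530),.003),atz(T,t(475,110),.003)," side",atz(S,s(30,378),.003),atz(S,s(478,580),.003))
print("stop top N,F side",atz(S,s(232,48),.045),atz(S,s(650,216),.045)," top",atz(T,t(64,508),.045),atz(T,t(118,40),.045))
print("closed_b near top edge (T)",atz(T,t(113,152),.079),atz(T,t(330,177),.079)," side",atz(S,s(442,325),.079))
print("closed_a far top edge (T)",atz(T,t(82,395),.079),atz(T,t(303,418),.079)," side",atz(S,s(240,187),.079))
print("lid top",*[atz(T,t(*p),.048) for p in[(330,408),(432,412),(430,520)]], 'spat',atz(T,t(360,125),.005),atz(T,t(475,128),.005))
E
```

```text
rim FL,FR,NR,NL
[[ 0.5803  0.0447  0.1736]
 [ 0.5661 -0.0239  0.1748]
 [ 0.4969 -0.0089  0.1761]
 [ 0.5133  0.0607  0.1695]] [0.5391 0.0181 0.1735]
base FR,NR,FL [ 0.5664 -0.0232  0.003 ] [ 0.4972 -0.0089  0.003 ] [0.5809 0.0482 0.003 ]
open edge top [ 0.3446 -0.1892  0.003 ] [ 0.6827 -0.2298  0.003 ]  side [ 0.3406 -0.1881  0.003 ] [ 0.6949 -0.235   0.003 ]
stop top N,F side [0.3689 0.1313 0.045 ] [0.7394 0.0677 0.045 ]  top [0.3719 0.1094 0.045 ] [0.7375 0.0623 0.045 ]
closed_b near top edge (T) [0.6424 0.0666 0.079 ] [ 0.62   -0.0993  0.079 ]  side [ 0.6251 -0.0986  0.079 ]
closed_a far top edge (T) [0.4584 0.0927 0.079 ] [ 0.4381 -0.073   0.079 ]  side [ 0.4461 -0.0293  0.079 ]
lid top [ 0.444  -0.0971  0.048 ] [ 0.4394 -0.1759  0.048 ] [ 0.3577 -0.171   0.048 ] spat [ 0.6716 -0.1343  0.005 ] [ 0.6673 -0.2287  0.005 ]
```

The crops confirm it: the open steel canister has its rim centred at (180,280) in the top crop, between the closed canisters.

| Quantity | Measured value |
|---|---|
| Canister centre | (0.539, 0.018) |
| Rim height | ≈ 0.174 |
| Canister axis | 12.4° from world y |
| Tray axis | ≈ 7° from world y |
| Heel to end wall | ≈ 32 mm |

My plan is to put both fingers in the mouth with the jaws along the tipping direction. They pull the front wall over, then hold back the rear (upper) rim while lowering. First I raise the arm and turn it +39.4°.

Call:
arm_command(commands=[-10,0,0,9.85,17,-10,0,0,9.85,17,-10,0,0,9.85,17,-8,0,0,9.85,17,0,0,0,0,17])

```text
clock: 0.82
tool_pos: [0.3057, -0.6007, 0.2633]
orientation: [46.6, 89.8, 123.1]
force: [0.2, 0.2, -0.8]
opening: 0.0429
```

```bash
cat >> h.py <<'E'
from scipy.spatial.transform import Rotation as Ro
def toolR(o): return Ro.from_euler("xyz",o["orientation"],degrees=True).as_matrix()
def delta(p):
    o=get_obs(); R=toolR(o)
    print("t",round(o["clock"],2),"tcp",o["tool_pos"],"jaw angle",np.degrees(np.arctan2(R[1,2],R[0,2])).round(2),"F",o["force"],"open",round(o["opening"],4))
    print("shift mm",1000*R.T@(np.array(p)-o["tool_pos"]))
E
python3 -c "
from h import *
delta([.5391,.0181,.235])"
```

```text
t 0.82 tcp [ 0.3057 -0.6007  0.2633] jaw angle 76.43 F [ 0.1617  0.2034 -0.7901] open 0.0429
shift mm [ 29.9342 -81.8616 656.2025]
```

Call:
arm_command(commands=[0,-7,58,0,17,0,-7,58,0,17,0,-7,58,0,17,0,-7,58,0,17,0,-7,58,0,17])

```text
clock: 1.45
tool_pos: [0.4058, -0.3212, 0.2594]
orientation: [54.4, 89.5, 131.8]
force: [1.8, 0.1, 0.8]
opening: 0.0151
```

Call:
arm_command(commands=[0,-7,58,0,17,0,-7,58,0,17,0,-7,58,0,17,0,-7,58,0,17,0,-7,58,0,17])

```text
clock: 2.08
tool_pos: [0.501, -0.0351, 0.2598]
orientation: [46.7, 89.5, 125.5]
force: [1.3, 0.7, -0.2]
opening: 0.0149
```

```bash
python3 -c "
from h import *
delta([.5391,.0181,.235])"
```

```text
t 2.08 tcp [ 0.501  -0.0351  0.2598] jaw angle 78.81 F [ 1.3327  0.6932 -0.2014] open 0.0149
shift mm [ 24.9595 -27.2483  59.4397]
```

Call:
arm_command(commands=[0,-14,35,0.6,17,10,-13,24,0.6,17,10,0,0,0,17,0,0,0,0,17])

```text
clock: 2.58
tool_pos: [0.5396, 0.0224, 0.2364]
orientation: [61.7, 89.4, 140.2]
force: [-0.5, 0.2, 0.6]
opening: 0.0148
```

```bash
python3 - <<'E'
from h import *
delta([.5391,.0181,.235])
im=[]
for n in("top","side"):
    s=snapshot(n); u,v=map(int,proj(s,[.539,.018,.18])); im.append(cv2.resize(s["frame"][v-45:v+45,u-65:u+65],None,fx=3,fy=3,interpolation=cv2.INTER_CUBIC)); print(n,u,v)
w=snapshot("wrist")["frame"]
cv2.imwrite("pics/a.png",np.hstack([np.vstack(im),cv2.resize(w,None,fx=.62,fy=.62)[:].copy() if 0 else cv2.copyMakeBorder(cv2.resize(w,(400,250)),0,290,0,0,cv2.BORDER_CONSTANT)]) if 0 else np.hstack(im+[]))
cv2.imwrite("pics/a.png",np.hstack([np.vstack(im),cv2.copyMakeBorder(cv2.resize(w,(400,250)),0,290,0,0,cv2.BORDER_CONSTANT)]))
E
```

```text
t 2.58 tcp [0.5396 0.0224 0.2364] jaw angle 78.51 F [-0.4928  0.2037  0.5567] open 0.0148
shift mm [ 1.3293 -0.3625 -4.2981]
top 322 226
side 295 170
```

View pics/a.png

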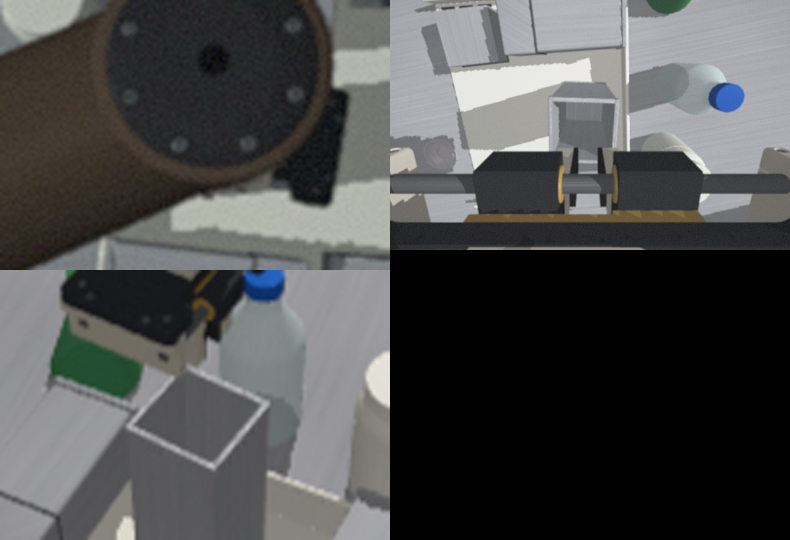

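The wrist view shows the mouth at (583,125), under the nearly shut fingers at (575–610,170). I need a closer look at the finger shape.

```bash
python3 - <<'E'
from h import *
w=snapshot("wrist"); s=snapshot("side"); o=get_obs()
p=o["tool_pos"]; print([proj(w,p),proj(s,p)]); R=toolR(o)
for d in (.0075,-.0075,.0285,-.0285): print(d, proj(w,p+R[:,2]*d), proj(s,p+R[:,2]*d))
a=cv2.resize(w["frame"][200:400,190:450],None,fx=1.5*1.5,fy=2.25,interpolation=cv2.INTER_CUBIC)
u,v=map(int,proj(s,p)); b=cv2.resize(s["frame"][max(v-80,0):v+50,u-60:u+40],None,fx=2,fy=2)
h=max(len(a),len(b)); f=lambda i:cv2.copyMakeBorder(i,0,h-len(i),0,0,cv2.BORDER_CONSTANT)
cv2.imwrite("pics/b.png",np.hstack([f(a),f(b)])); print(u,v,a.shape,b.shape)
E
```

```text
[(np.float64(317.0240630365263), np.float64(254.58958787642354)), (np.float64(296.4798534002828), np.float64(149.4843740786517))]
0.0075 (np.float64(331.9653292358018), np.float64(254.598814623154)) (np.float64(298.38542698374806), np.float64(147.20426403190706))
-0.0075 (np.float64(302.08181812726724), np.float64(254.5803605253064)) (np.float64(294.55795222052035), np.float64(151.78402087626205))
0.0285 (np.float64(373.79566867507936), np.float64(254.624646299164)) (np.float64(303.63592046048325), np.float64(140.92179715130465))
-0.0285 (np.float64(260.2383248256083), np.float64(254.5545207263331)) (np.float64(289.08795816989146), np.float64(158.3291307049743))
296 149 (450, 585, 3) (260, 200, 3)
```

View pics/b.png

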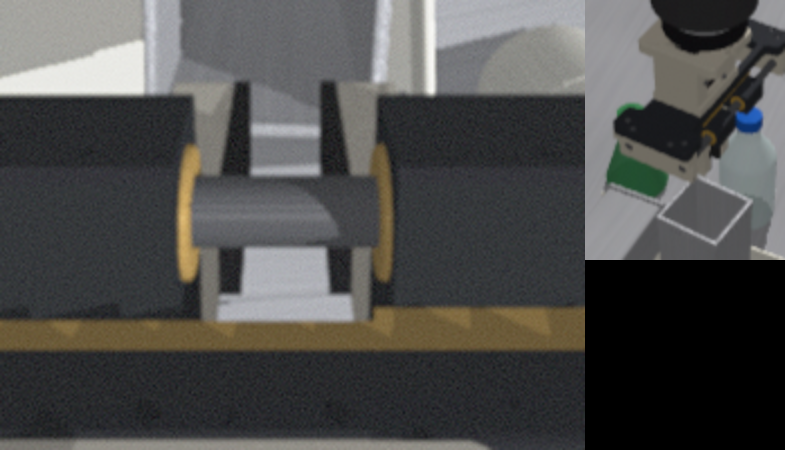

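The fingertips lie about ±25 mm over their backs at this opening, so they fit the 66 mm mouth. The mouth centre is about 4 mm off along −z, which agrees with my estimate. Lowering in.

Call:
arm_command(commands=[10,0,-4.3,0.9,17,20,0,0,0,17,20,0,0,0,17,20,0,0,0,17,8,0,0,0,17])

```text
clock: 3.45
tool_pos: [0.5388, 0.0164, 0.1584]
orientation: [20.5, 89.4, 97.7]
force: [-0.2, -0.3, -0.5]
opening: 0.0147
```

```bash
python3 -c "
from h import *
delta([.5391,.0181,.152])"
```

```text
t 3.45 tcp [0.5388 0.0164 0.1584] jaw angle 77.2 F [-0.2328 -0.3381 -0.4549] open 0.0147
shift mm [6.4574 0.0439 1.6936]
```

Call:
arm_command(commands=[5,0,0,0,17,5,0,-5,0,17,0,0,-5,0,17,0,0,-5,0,17,0,0,-5,0,17])

```text
clock: 4.08
tool_pos: [0.5348, -0.0042, 0.1489]
orientation: [8.4, 89.4, 85.6]
force: [-0.8, -0.5, 0.2]
opening: 0.015
```

Call:
arm_command(commands=[0,0,-6,0,17,0,0,-6,0,17,0,0,-6,0,17])

```text
clock: 4.45
tool_pos: [0.5307, -0.023, 0.1492]
orientation: [3.4, 89.4, 80.6]
force: [-0.6, 0.2, -0.3]
opening: 0.0149
```

```bash
cat >> h.py <<'E'
def look(name,n="side",c=[.53,-.03,.08],hw=(85,65),k=4):
    s=snapshot(n); u,v=map(int,proj(s,c)); x,y=max(u-hw[0],0),max(v-hw[1],0); print("crop origin",x,y,"scale",k)
    cv2.imwrite("pics/"+name,cv2.resize(s["frame"][y:v+hw[1],x:u+hw[0]],None,fx=k,fy=k,interpolation=cv2.INTER_CUBIC))
E
python3 -c "
from h import *
delta([.5391,.0181,.148]); look('c.png')"
```

```text
t 4.45 tcp [ 0.5307 -0.023   0.1492] jaw angle 77.19 F [-0.6363  0.1989 -0.3476] open 0.0149
shift mm [ 1.6272  0.9523 41.9208]
crop origin 200 151 scale 4
```

View pics/c.png

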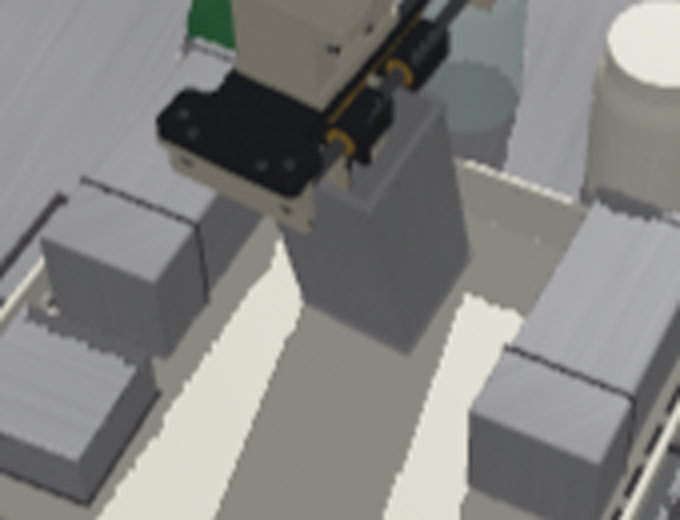

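The canister tips as planned. Its front-right bottom corner is still at side pixel ≈(302,239), so the toe hasn't slid.

Call:
arm_command(commands=[0,0,-6,0,17,0,0,-6,0,17,0,0,-6,0,17,0,0,-6,0,17,0,0,-6,0,17])

```text
clock: 5.12
tool_pos: [0.5234, -0.0548, 0.1488]
orientation: [5.0, 89.4, 82.2]
force: [0.3, -0.3, -0.3]
opening: 0.0148
```

Call:
arm_command(commands=[0,0,-6,0,17,0,0,-5,0,17,0,0,-5,0,17])

```text
clock: 5.5
tool_pos: [0.5195, -0.0717, 0.1487]
orientation: [5.4, 89.4, 82.6]
force: [-0.8, -2.0, -1.1]
opening: 0.0151
```

```bash
python3 -c "
from h import *
delta([.5391,.0181,.148]); look('d.png',c=[.52,-.05,.08])"
```

```text
t 5.5 tcp [ 0.5195 -0.0717  0.1487] jaw angle 77.18 F [-0.8043 -1.9588 -1.1282] open 0.0151
shift mm [ 1.6059  0.8105 91.8896]
crop origin 192 157 scale 4
```

View pics/d.png

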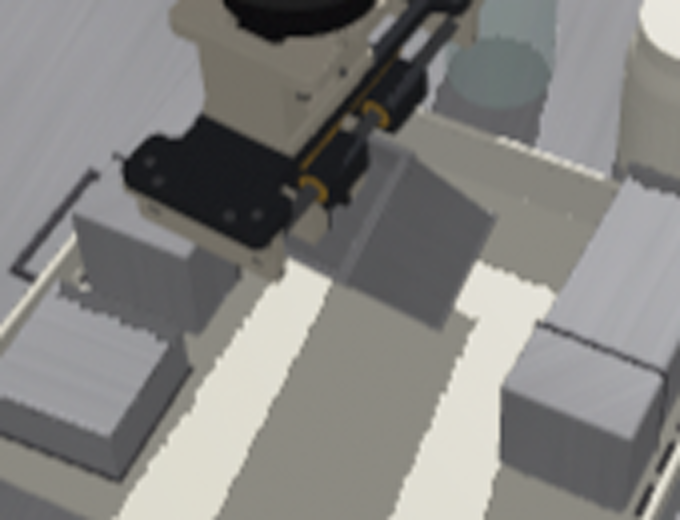

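Past overbalance, the canister now rests on the rear finger (about 2 N), and the toe is unmoved at (302,239). I'll keep lowering.

Call:
arm_command(commands=[0,0,-6,0,17,0,0,-6,0,17,0,0,-6,0,17,0,0,-6,0,17,1,0,-6,0,17])

```text
clock: 6.18
tool_pos: [0.5121, -0.1032, 0.1473]
orientation: [7.9, 89.4, 85.1]
force: [0.1, 0.1, -0.2]
opening: 0.0151
```

Call:
arm_command(commands=[1,0,-5,0,17,2,0,-5,0,17,3,0,-5,0,17,3,0,-5,0,17,3,0,-5,0,17])

```text
clock: 6.8
tool_pos: [0.5063, -0.1297, 0.1346]
orientation: [4.9, 89.5, 82.1]
force: [0.4, -2.9, 2.2]
opening: 0.0147
```

```bash
python3 -c "
from h import *
delta([.5391,.0181,.148]); look('e.png',c=[.52,-.05,.08])"
```

```text
t 6.8 tcp [ 0.5063 -0.1297  0.1346] jaw angle 77.19 F [ 0.357  -2.8745  2.1901] open 0.0147
shift mm [-12.0312   0.8148 151.4558]
crop origin 192 157 scale 4
```

View pics/e.png

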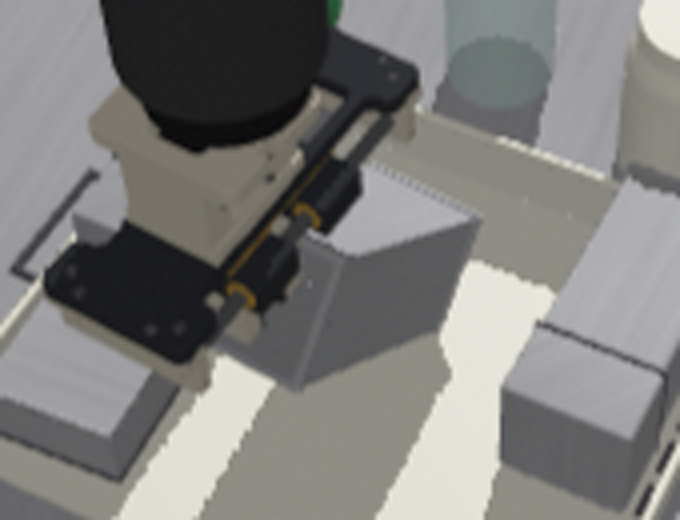

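Toe still at (302,239), tilt about 52°. I continue more slowly along the rim's path.

Call:
arm_command(commands=[1,0,-5,0,17,1,0,-5,0,17,1,0,-5,0,17,1,0,-5,0,17,2,0,-4,0,17])

```text
clock: 7.48
tool_pos: [0.5, -0.1546, 0.1271]
orientation: [13.6, 89.5, 90.8]
force: [-0.6, -1.5, -0.2]
opening: 0.015
```

```bash
python3 - <<'E'
from h import *
delta([.5391,.0181,.148])
s=snapshot("side");np.save("s1.npy",s["frame"])
# model: project canister corners for candidate theta,toe shift; score against edges -> just report best edge alignment
g=cv2.cvtColor(s["frame"],cv2.COLOR_BGR2GRAY).astype(float); m=np.hypot(cv2.Sobel(g,6,1,0),cv2.Sobel(g,6,0,1))
d=np.array([np.sin(np.radians(12.4)),np.cos(np.radians(12.4)),0]); e=np.array([d[1],-d[0],0]); c=np.array([.5391,.0181,.003]); z=np.array([0,0,1.])
def sc(th,sh):
    a=np.cos(th)*z-np.sin(th)*d; x=np.cos(th)*d+np.sin(th)*z; toe=c-.0375*d+sh*d
    P=lambda i,k,j: toe+.075*i*x+.0375*j*e+.17*k*a
    t=0
    for A,B in [(P(0,0,1),P(0,1,1)),(P(1,0,1),P(1,.7,1)),(P(0,0,1),P(1,0,1)),(P(1,0,1),P(1,0,-.5))]:
        for f in np.linspace(.05,.95,30):
            u,v=proj(s,A+f*(B-A)); t+=cv2.getRectSubPix(m.astype(np.float32),(1,1),(u,v))[0,0]
    return t
r=sorted([(-sc(np.radians(th),sh),th,sh) for th in np.arange(45,90,1) for sh in np.arange(-.02,.06,.002)])[:4]; print(r)
E
```

```text
t 7.47 tcp [ 0.5    -0.1546  0.1271] jaw angle 77.18 F [-0.6448 -1.4652 -0.2134] open 0.015
shift mm [-19.299    0.2288 177.237 ]
[(np.float32(-22281.098), np.int64(57), np.float64(-0.0020000000000000157)), (np.float32(-22250.572), np.int64(58), np.float64(-0.0020000000000000157)), (np.float32(-22035.967), np.int64(57), np.float64(-0.004000000000000014)), (np.float32(-21958.201), np.int64(58), np.float64(-1.734723475976807e-17))]
```

The fitted model gives a tilt of about 57.5° with toe shift ≈ −2 mm. I'll keep that tracker and carry on.

Call:
arm_command(commands=[3,0,-4,0,17,3,0,-4,0,17,3,0,-4,0,17,3,0,-4,0,17,3,0,-4,0,17])

```text
clock: 8.15
tool_pos: [0.495, -0.1754, 0.1104]
orientation: [17.1, 89.4, 94.3]
force: [0.0, -0.3, -0.5]
opening: 0.015
```

```bash
cat >> h.py <<'E'
def track(rng=(60,93),yaw=(12.4,)):
    s=snapshot("side")
    g=cv2.cvtColor(s["frame"],cv2.COLOR_BGR2GRAY).astype(float); m=np.hypot(cv2.Sobel(g,6,1,0),cv2.Sobel(g,6,0,1)).astype(np.float32)
    c=np.array([.5391,.0181,.003])-.0375*np.array([np.sin(np.radians(12.4)),np.cos(np.radians(12.4)),0]); z=np.array([0,0,1.])
    def sc(th,sh,yw):
        d=np.array([np.sin(yw),np.cos(yw),0]); e=np.array([d[1],-d[0],0])
        a=np.cos(th)*z-np.sin(th)*d; x=np.cos(th)*d+np.sin(th)*z; toe=c+sh*d
        P=lambda i,k,j: toe+.075*i*x+.0375*j*e+.17*k*a
        t=0
        for A,B in [(P(0,0,1),P(0,1,1)),(P(1,0,1),P(1,.7,1)),(P(0,0,1),P(1,0,1)),(P(1,0,1),P(1,0,-.5))]:
            for f in np.linspace(.05,.95,30): t+=cv2.getRectSubPix(m,(1,1),proj(s,A+f*(B-A)))[0,0]
        return t
    r=sorted([(float(-sc(np.radians(th),sh,np.radians(y))),int(th),round(float(sh),3),y) for th in np.arange(*rng) for sh in np.arange(-.02,.11,.002) for y in yaw])[:4]; print(r)
E
python3 -c "
from h import *
delta([.5391,.0181,.148]);track()"
```

```text
t 8.15 tcp [ 0.495  -0.1754  0.1104] jaw angle 77.18 F [ 0.038  -0.3369 -0.4594] open 0.015
shift mm [-35.7572   0.0072 198.7588]
[(-23694.568359375, 65, -0.004, 12.4), (-23455.013671875, 66, -0.002, 12.4), (-23147.931640625, 67, -0.002, 12.4), (-23145.908203125, 66, -0.004, 12.4)]
```

Call:
arm_command(commands=[4,0,-4,0,17,4,0,-3,0,17,4,0,-3,0,17,4,0,-3,0,17,4,0,-3,0,17])

```text
clock: 8.82
tool_pos: [0.4909, -0.1922, 0.0886]
orientation: [20.1, 89.5, 97.3]
force: [-0.3, -1.7, -1.4]
opening: 0.0149
```

```bash
python3 -c "
from h import *
delta([.5391,.0181,.148]);track()"
```

```text
t 8.82 tcp [ 0.4909 -0.1922  0.0886] jaw angle 77.18 F [-0.339  -1.6617 -1.3856] open 0.0149
shift mm [-57.4387  -0.1285 216.2876]
[(-24054.43359375, 73, -0.006, 12.4), (-23375.056640625, 74, -0.006, 12.4), (-23359.603515625, 74, -0.004, 12.4), (-23061.76171875, 72, -0.008, 12.4)]
```

Call:
arm_command(commands=[3,0,-3,0,17,4,0,-3,0,17,4,0,-2.5,0,17,4,0,-2.5,0,17,4,0,-2.5,0,17])

```text
clock: 9.5
tool_pos: [0.4874, -0.2061, 0.0677]
orientation: [23.5, 89.4, 100.6]
force: [-0.3, -0.4, -0.8]
opening: 0.0147
```

```bash
python3 -c "
from h import *
delta([.5391,.0181,.148]);track()"
```

```text
t 9.5 tcp [ 0.4874 -0.2061  0.0677] jaw angle 77.17 F [-0.2901 -0.4487 -0.7683] open 0.0147
shift mm [-78.2123  -0.3451 230.7803]
[(-21396.302734375, 81, -0.008, 12.4), (-21232.88671875, 83, -0.006, 12.4), (-21230.720703125, 82, -0.006, 12.4), (-21225.298828125, 82, -0.008, 12.4)]
```

Call:
arm_command(commands=[3,0,-2.5,0,17,3,0,-2.5,0,17,3,0,-2.5,0,17,3,0,-2.5,0,17,2,0,-2.5,0,17])

```text
clock: 10.18
tool_pos: [0.4848, -0.2187, 0.0525]
orientation: [19.2, 89.4, 96.4]
force: [-0.1, 0.4, -0.8]
opening: 0.0148
```

```bash
python3 -c "
from h import *
delta([.5391,.0181,.148]);track((78,93))"
```

```text
t 10.18 tcp [ 0.4848 -0.2187  0.0525] jaw angle 77.19 F [-0.1317  0.3691 -0.8019] open 0.0148
shift mm [-93.1964  -0.0952 243.8339]
[(-21678.5703125, 83, -0.006, 12.4), (-21577.92578125, 82, -0.008, 12.4), (-21407.283203125, 84, -0.006, 12.4), (-21250.361328125, 83, -0.008, 12.4)]
```

```bash
python3 -c "
from h import *
look('f.png',c=[.51,-.08,.04],hw=(85,65))"
```

```text
crop origin 184 177 scale 4
```

View pics/f.png

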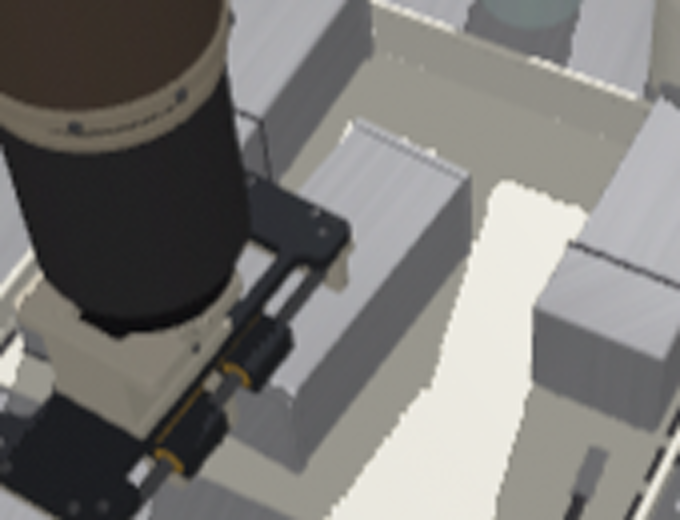

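The canister looks flat on the tray. Far-rim bottom is at crop (300,470), rim top at (300,390), and base top corners at (471,178) and (352,122). I'll measure its pose.

```bash
python3 - <<'E'
from h import *
s=snapshot("side"); q=lambda x,y:(x/4+184-.4,y/4+177-.4)
u=np.array([.122,.9925,0])
for n,p,z in [("base FR top",(471,178),.078),("base NR top",(352,121),.078),("rim F top",(299,390),.078),("rim F bot",(300,471),.003),("base F bot",(470,250),.003)]:
    P=atz(s,q(*p),z); print(n,P,"u",P@u)
E
```

```text
base FR top [ 0.5674 -0.0296  0.078 ] u 0.03989316140270908
base NR top [ 0.4918 -0.0127  0.078 ] u 0.047352558034674905
rim F top [ 0.5287 -0.1829  0.078 ] u -0.11705301149395064
rim F bot [ 0.5256 -0.1881  0.003 ] u -0.12261614639163149
base F bot [ 0.5648 -0.025   0.003 ] u 0.044126739868000676
```

Lying flat: the length along the floor reads 168 mm, and the fingers carry no load. Its yaw is about 13° against the tray's 7°, and its base is about 105 mm from the wall. I'll back off, rise, and turn the jaws across.

Call:
arm_command(commands=[0,0,-12,0,17,0,0,-25,0,17,-10,0,-10,0,30,-25,0,0,0,50,-25,0,0,0,57])

```text
clock: 10.95
tool_pos: [0.4727, -0.2681, 0.1133]
orientation: [35.9, 89.4, 113.1]
force: [0.2, 0.2, -0.4]
opening: 0.0396
```

```bash
python3 -c "
from h import *
delta([.485,-.215,.03]);track((78,93),(11,12.4,14)); print(get_obs()['joint_pos'])"
```

```text
t 10.95 tcp [ 0.4727 -0.2681  0.1133] jaw angle 77.16 F [ 0.2113  0.2355 -0.4416] open 0.0396
shift mm [83.815  -0.7646 53.7321]
[(-22916.447265625, 86, -0.004, 14), (-22784.994140625, 87, -0.002, 14), (-22511.408203125, 87, -0.004, 14), (-22317.931640625, 83, -0.006, 12.4)]
[ -9.2944  14.2491 -23.7451  -0.6104 -52.0846 -93.1177]
```

Call:
arm_command(commands=[0,0,0,-10.6,57,0,0,0,-10.6,57,0,0,0,-10.6,57,0,0,0,-10.6,57,0,0,0,-10.6,57])

```text
clock: 11.62
tool_pos: [0.4756, -0.2705, 0.1218]
orientation: [-84.9, 89.4, 46.2]
force: [-0.4, 0.6, -0.2]
opening: 0.0501
```

Call:
arm_command(commands=[0,0,0,-10.6,57,0,0,0,-10.6,57,0,0,0,-10.6,57,0,0,0,-10.6,57,0,0,0,0,57])

```text
clock: 12.25
tool_pos: [0.476, -0.2718, 0.1249]
orientation: [-143.9, 89.3, 30.2]
force: [-1.4, -0.1, 0.4]
opening: 0.0498
```

```bash
python3 - <<'E'
from h import *
delta([.4855,-.215,.03])
a=snapshot("side"); b=snapshot("wrist"); 
x=cv2.resize(a["frame"][150:330,180:390],None,fx=2,fy=2,interpolation=cv2.INTER_CUBIC); w=cv2.resize(b["frame"],(380,238))
cv2.imwrite("pics/g.png",np.hstack([x,cv2.copyMakeBorder(w,0,len(x)-238,0,0,cv2.BORDER_CONSTANT)]))
E
```

```text
t 12.25 tcp [ 0.476  -0.2718  0.1249] jaw angle 174.03 F [-1.3597 -0.069   0.391 ] open 0.0498
shift mm [ 95.3786 -56.7829  -2.5978]
```

View pics/g.png

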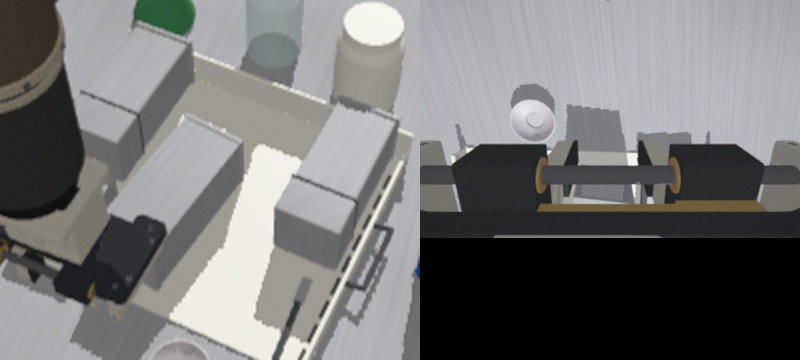

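It lies flat and nothing else has been disturbed. I'll go down beyond the mouth, then push along −y of the tool.

Call:
arm_command(commands=[25,0,-2.5,0.6,57,25,0,0,0.5,57,25,0,0,0,57,16,0,0,0,57,0,-10,0,0,57])

```text
clock: 12.98
tool_pos: [0.4819, -0.2622, 0.0329]
orientation: [-149.4, 89.2, 22.1]
force: [1.2, -0.1, 0.5]
opening: 0.0499
```

Call:
arm_command(commands=[0,-12,0,0,57,0,-12,0,0,57,0,-12,0,0,57,0,-12,0,0,57,0,-12,0,0,57])

```text
clock: 13.6
tool_pos: [0.4932, -0.1983, 0.0362]
orientation: [-156.6, 89.0, 14.8]
force: [0.2, -7.5, 0.3]
opening: 0.0501
```

```bash
python3 - <<'E'
from h import *
delta([.4855,-.215,.03]);track((88,91),(8,10,12,14))
o=get_obs()["tool_pos"];print("u",o@[.122,.9925,0],"v",o@[-.9925,.122,0])
E
```

```text
t 13.6 tcp [ 0.4932 -0.1983  0.0362] jaw angle 171.48 F [ 0.1532 -7.5249  0.2899] open 0.0501
shift mm [ 6.0269 17.6718  5.2486]
[(-18833.041015625, 88, -0.004, 14), (-18832.880859375, 88, -0.002, 14), (-18651.8515625, 89, -0.004, 14), (-18529.267578125, 88, -0.0, 14)]
u -0.13583133952360738 v -0.5137993629072176
```

Call:
arm_command(commands=[1,-8,0,-0.5,57,1,-8,0,-0.5,57,1,-8,0,-0.4,57,1,-8,0,-0.3,57,1,-8,0,-0.2,57])

```text
clock: 14.28
tool_pos: [0.5003, -0.1565, 0.0322]
orientation: [-163.8, 88.8, 9.8]
force: [0.8, -3.7, 2.5]
opening: 0.0498
```

```bash
python3 - <<'E'
from h import *
delta([.4855,-.215,.03]);track((89,92),(5,6,7,8,10,12,14))
o=get_obs()["tool_pos"];print("u",o@[.122,.9925,0],"v",o@[-.9925,.122,0])
E
```

```text
t 14.28 tcp [ 0.5003 -0.1565  0.0322] jaw angle 173.51 F [ 0.7593 -3.7095  2.4855] open 0.0498
shift mm [ 1.6961 59.7811  8.0966]
[(-18733.90234375, 91, 0.01, 5), (-18724.810546875, 91, 0.012, 5), (-18611.404296875, 91, 0.016, 5), (-18275.8125, 91, 0.006, 5)]
u -0.09360394695583957 v -0.5154290460598645
```

Call:
arm_command(commands=[0.5,-8,0,0.2,57,0.5,-8,0,0.1,57,0.5,-8,0,0,57,0.5,-8,0,0,57,0.5,-8,0,0,57])

```text
clock: 14.95
tool_pos: [0.5041, -0.1138, 0.0294]
orientation: [-162.7, 89.0, 10.5]
force: [-0.9, -2.8, 3.2]
opening: 0.0501
```

```bash
python3 - <<'E'
from h import *
delta([.4855,-.215,.03]);look('i.png',c=[.52,.03,.05],hw=(80,62))
o=get_obs()["tool_pos"];print("u",o@[.122,.9925,0],"v",o@[-.9925,.122,0])
E
```

```text
t 14.95 tcp [ 0.5041 -0.1138  0.0294] jaw angle 173.21 F [-0.9411 -2.7549  3.214 ] open 0.0501
shift mm [ -1.3107 102.6792   6.5383]
crop origin 210 141 scale 4
u -0.05068388592241645 v -0.5143627577262712
```

View pics/i.png

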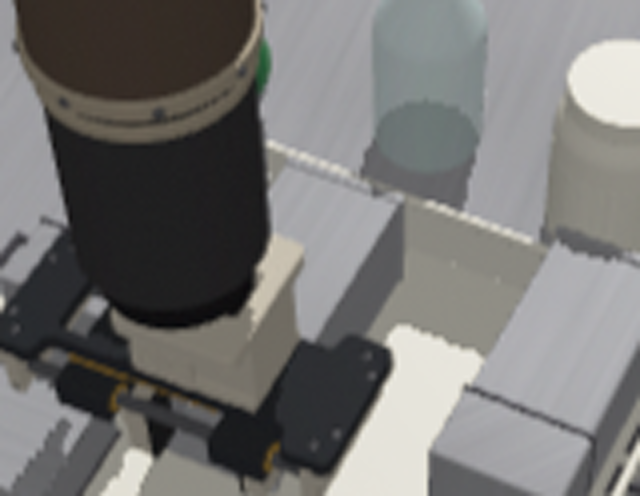

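The base's far top corner is at crop (405,198), near the end wall. Viewing budget is used, so I finish by force and code.

```bash
python3 - <<'E'
from h import *
s=snapshot("side"); P=atz(s,(405/4+210-.4,198/4+141-.4),.078); print(P,"u",P@[.122,.9925,0],"v",P@[-.9925,.122,0])
E
```

```text
[0.5593 0.062  0.078 ] u 0.1297892996308207 v -0.547583264869721
```

Call:
arm_command(commands=[0,-5,0,0,57,0,-5,0,0,57,0,-3,0,0,57])

```text
clock: 15.42
tool_pos: [0.5055, -0.0998, 0.0291]
orientation: [-161.4, 89.0, 11.9]
force: [-1.0, -2.9, 2.5]
opening: 0.0498
```

Call:
arm_command(commands=[0,-3,0,0,57,0,-2.5,0,0,57,0,-2,0,0,57])

```text
clock: 15.8
tool_pos: [0.506, -0.0927, 0.0291]
orientation: [-164.0, 89.1, 9.2]
force: [-0.9, -16.8, 2.5]
opening: 0.0499
```

Call:
arm_command(commands=[0,-1.5,0,0,57,0,-1.5,0,0,57])

```text
clock: 16.05
tool_pos: [0.5052, -0.0927, 0.0292]
orientation: [-176.1, 89.2, -2.9]
force: [0.8, -15.2, 0.9]
opening: 0.0497
```

Force rose to about 16 N with no further motion, so the base is against the wall. Backing off.

Call:
arm_command(commands=[0,5,0,0,57,0,15,0,0,57,0,30,0,0,57,0,40,0,0,57,-40,40,0,0,57])

```text
clock: 16.68
tool_pos: [0.4873, -0.2237, 0.0666]
orientation: [-161.3, 89.5, 12.1]
force: [1.0, -0.5, -0.3]
opening: 0.05
```

Call:
arm_command(commands=[-60,40,0,0,57,-60,40,0,0,57,0,55,0,0,57,0,55,0,0,57,0,50,0,0,57])

```text
clock: 17.3
tool_pos: [0.4599, -0.4607, 0.1781]
orientation: [-173.3, 89.0, 0.2]
force: [0.4, 0.2, -0.1]
opening: 0.05
```

```bash
python3 - <<'E'
from h import *
delta([.5,-.4,.2])
u=np.array([.122,.9925,0]);v=np.array([-.9925,.122,0])
for n in("side","top"):
    s=snapshot(n); g=cv2.cvtColor(s["frame"],cv2.COLOR_BGR2GRAY)
    L=cv2.createLineSegmentDetector(cv2.LSD_REFINE_ADV).detect(cv2.resize(g,None,fx=2,fy=2,interpolation=cv2.INTER_CUBIC))[0][:,0]/2
    print(n,"z=.078 lines: u1 v1(from middle) u2 v2 len yaw")
    for l in L:
        A,B=atz(s,l[:2],.078),atz(s,l[2:],.078); d=B-A; k=np.linalg.norm(d)
        ok=all(-.06<p@u<.18 and -.15<p@v+.536<.15 for p in(A,B))
        if ok and k>.04: print(np.array([A@u-.153,A@v+.536,B@u-.153,B@v+.536])*1000//1, round(k*1000), np.degrees(np.arctan2(d[1],d[0])).round(1))
E
```

```text
t 17.3 tcp [ 0.4599 -0.4607  0.1781] jaw angle 173.5 F [ 0.3525  0.1952 -0.0804] open 0.05
shift mm [-21.1441 -64.9149 -33.3776]
side z=.078 lines: u1 v1(from middle) u2 v2 len yaw
[-175.  -97. -131.  -97.] 44 82.4
[ -27.   61. -169.   62.] 142 -97.3
[-172.  -10.  -20.  -11.] 153 82.9
[-25. -26. -25. -91.] 66 -7.2
[-172.   61. -171.  -11.] 71 -6.8
[-123.   93.  -13.   91.] 110 82.3
[-19. -90. -19. -49.] 41 172.4
[ -58.  -35. -213.  -34.] 155 -97.1
[ -27. -103. -107. -101.] 80 -98.3
[-128.   89. -161.   65.] 40 -60.8
top z=.078 lines: u1 v1(from middle) u2 v2 len yaw
[  2. -59.   2.  23.] 82 172.8
[-124.  -89.   -8.  -91.] 116 82.2
[-182.  -87. -130.  -87.] 51 83.0
[   0. -125.    2.  -60.] 65 171.1
[  3.  58.   5. 146.] 88 172.1
[ -4. -16.  -5. -78.] 63 -8.1
[ -2. 126.  -3.  41.] 85 -7.7
[ -98.   73. -177.   76.] 79 -98.8
[ -59.  -17. -101.  -25.] 43 -86.3
[-57. -67. -57. -21.] 46 172.4
[ -16. -100. -127.  -98.] 110 -97.8
[-123.   89. -168.   89.] 45 -97.5
[-129.   95.  -11.   94.] 118 82.4
[-171.   63.  -58.   62.] 114 82.1
[-205.   89. -204.  140.] 51 172.1
[  -7.  -91.   -7. -138.] 46 -6.9
[ -16.   89. -119.   90.] 103 -97.7
```

The canister edges measure 82.1–82.9° against 82.3° for the closed ones. The rim is ≈171 mm from the wall, level with the closed ones, and its sides are at −11 and +62 mm from the middle line. I check that the other things haven't moved, then hand in.

```bash
python3 - <<'E'
from h import *
for n,bs in {"top":{"closed_b":(303,158,68,40),"dish":(415,200,28,26),"jar":(255,164,36,38),"flask":(243,272,35,35),"lid+spat":(362,172,50,16)},"side":{"lid":(185,228,55,46),"dish":(250,320,40,32),"spat":(316,285,22,48)}}.items():
    a=cv2.imread(f"pics/{n}0.png",0); b=cv2.cvtColor(snapshot(n)["frame"],cv2.COLOR_BGR2GRAY)
    for k,(x,y,w,h) in bs.items():
        r=cv2.matchTemplate(b[y-8:y+h+8,x-8:x+w+8],a[y:y+h,x:x+w],cv2.TM_CCOEFF_NORMED); _,m,_,p=cv2.minMaxLoc(r); print(n,k,round(m,3),p[0]-8,p[1]-8)
print(close_job())
E
```

```text
top closed_b 0.991 0 0
top dish 0.991 0 0
top jar 0.997 0 0
top flask 0.991 0 0
top lid+spat 0.994 0 0
side lid 0.999 0 0
side dish 0.993 0 0
side spat 0.999 0 0
the job is handed in; nothing more can be done
None
```

The canister is lying on its side against the tray's end wall, mouth to the open end, and the job is handed in; no verdict was reported.

**How it was done:**
- Both fingers went into the mouth and pulled the canister over its toe edge.
- Past the balance point, the rear finger held the upper rim back all the way down. The toe edge moved only a few millimetres.
- With the jaws turned across, I pushed on the rim until the force rose to about 16 N with no further motion, then backed off.

**Last checks:**
- **Squareness:** the canister's edges are within about 0.6° of the closed canisters'.
- **Position:** its rim is about 171 mm from the wall, which puts the base within about 2 mm of it. It lies about 25 mm off the middle line towards the robot, inside the 50 mm limit.
- **Other things:** the jar, flask, dish, spatula, lid and `closed_b` show no shift in the images. I did not match the bottle. For `closed_a`, I only saw its edges still where they should be.
- **Disagreement:** my tilt tracker became unreliable near 83–90°, so I checked there by picture and corner measurement instead.

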